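# Close the punch keeper, then draw the ring mandrel and hold it over the filing board

### The arm

A 6-joint arm with a two-finger parallel gripper is mounted at the origin on the work surface. World frame = base frame: x ahead of the robot, y to its left, z up, the work surface at z = 0. Lengths are in m, angles in rad, forces in N, time in s.
With the tool pointing down it reaches from about 0.375 to 0.975 m from the base axis. Payload 3.8 kg.
Tool frame: the origin (TCP) lies where the fingers leave the gripper's body, on its centre line; the fingertips stand 73 mm ahead of it and the grasp point (between the pads) lies 54 mm ahead of it (nose_length is the distance from the TCP to the fingertips, in m); z points along the fingers, y is the line along which they close (so a half turn about z gives the same grasp; the last joint's range is limited). The gripper opens to 85 mm and grips with 20 to 120 N. Pads are 22 mm wide; open, the fingers measure 114 mm over their backs; the gripper's body (76 mm by 85 mm) begins 54 mm behind the grasp point. The pads swing forward as they close: fully open they stand 13 mm farther back than shut.
Start: joints at [-1.245, 0.264, 1.604, -0, 1.274, -0.037], TCP at [0.24, -0.631, 0.304] pointing down, gripper open.
Joint ranges: [-2.63, 2.63], [-0.94, 2.18], [0.31, 2.57], [-1.31, 4.45], [0, 2.66], [-2.55, 2.55]. Speed limits (rad/s): [2.57, 2.57, 3.14, 3.14, 3.14, 3.14].

### API

Orientations are given as a rotation vector (axis times angle).
In Python, from workcell import read_state, read_camera, calibration, finish_job, look_for, cut_out, tip_of, nose_length gives the robot as it stands.
- The arm moves only by the tool step_arm, never from a script. Its argument "targets" is a list of rows, each a list of 3 entries, a list of its own where there are three numbers: the turn, a rotation vector about the tool's x, y, z in rad, then the shift along the tool's x, y, z in mm, then the finger opening in mm, from 0 to 85.4. In form: [[[ax, ay, az], [x, y, z], grip], ...]. A call has 1 to 5 rows; each row shifts and turns the commanded pose from where the row before left it, along the tool's axes as they then stand; what a row does not reach is not made up. A row lasts 1/12 s, in which the tool goes at most 41.7 mm and 7.16 degrees, less where a joint would pass 70% of its speed; a pose out of reach is approached as far as the arm can. A call with a gripper value outside its range is refused whole. The fingers move at their own pace and stop on an object; "grip_force" is the grip in N (left out, the last holds). Time passes only in rows, so rows that do not move let the fingers close. It gives the time, the measured TCP pose, the force, the opening and the grip force at its end, in the units of the state.
- read_state(): the state, without advancing time (a new reading comes with each control period).
- read_camera(name): name is "side" or "top" or "wrist"; returns the picture (384x512x3 uint8, red, green, blue); there is no depth.
- calibration(name): a dict with "camera_matrix" (3x3 intrinsics, pixels), "dist_coeffs" ([k1, k2, p1, p2, k3] as OpenCV has them; the pictures are not rectified), "R" (3x3) and "t" (3): a world point X has camera coordinates R X + t. Camera axes: x right, y down, z forward; pixel columns grow to the right and rows downward; lengths in m; the calibration is good to about 2 mm. A picture is of the moment at which its call begins: read the wrist's pose just before it. calibration takes no time and is no camera call; for the wrist camera it gives the pose at the moment of the call.
- finish_job(): hands the job in; it is judged then, once.
Trained networks look in the newest picture that a camera, given by its name, has taken for a name from the list of things; names that differ only in an ending like _2 or _b are one class to them, and where a whole thing is asked for, a point or a joint stands for the part that bears it (a point fixed in the world has none). Each returns a list of dicts, best first, with "score" (0 to 1); they miss things now and then, are a little off and sometimes report something else, mostly with a low value. They report only what shows in the picture. A call takes as long as a camera call.
- look_for(camera, query): "extent" ([left, top, right, bottom] in pixels, round what is visible of it).
- cut_out(camera, query): "region" (384x512 bool, what is visible of it) and "extent" ([left, top, right, bottom] in pixels, round what is visible of it).
- tip_of(camera, query): "at" ([row, column] in pixels: a listed point, or the origin of a listed thing).
The state is a dict: "time": time; "q": joint angles; "joint_vel": joint speeds; "joint_torque": joint torques, N m; "tool_pos": TCP position; "tcp_rot": TCP orientation; "wrist_force": force on the tool from outside, world axes, zero at the start; "torque": the same for the moment, N m; "width": opening from 0.0 (shut) to 1.0 (fully open); "grip_force": force on a finger pad.
Only numpy, scipy, OpenCV 4.12 (cv2) and the standard library are available. Lean on these libraries where they do the work, as an engineer would, in place of code of your own. Each camera call takes 0.05 s, during which the arm holds its last target. There are 200 camera calls.

### The job

On the tool rack, first swing the keeper bar shut over the punches until it clicks into its catch, so that none can jump out. Then draw the ring mandrel out of its slanted socket, turn it level and in line with the length of the filing board (either way round), and finish still holding it there in the gripper, at rest, with its middle about 10 cm above the middle of the board and nothing else carrying it. Do not put it down or let go, keep the punches in their holes, and leave the other things on the bench where they are.

Things in the scene. Friction and masses are not known exactly. Their poses are not given: they have to be found in the camera images.
- rack: Wooden tool rack fixed to the bench, base 160 x 300 x 12 mm. Origin under its centre, on the bench; x roughly away from the robot, y left, z up. At y = -100 a 60 mm wide block leans back and holds the mandrel (highest edge 106 mm up). At x = -20, y = 60 a block (50 x 120, top 52 mm up) holds three punches. Steel posts: hinge at x = -20, y = 132; catch (24 x 18, top 84 up) at x = -14, y = -10.
- keeper (a joint): Hinge angle of the steel keeper bar, rad; the bar (16 wide, underside 97, top 105 mm up) turns level. 0 = shut: along the rack's -y over the punches, end above the catch post. Grows to 1.5 as the end swings to the rack's +x (anticlockwise from above). Stays where left. A sprung ball (about 3 N at the knob) is passed at 0.05 rad; then the bar stays shut at 0 to 0.02; hard stop at 0.
- keeper_knob (a point): Grip point of the keeper's knob, a round upright steel pin 12 mm across and 34 mm tall on top of the bar near its free end, 147 mm from the hinge axis. The pin spans 105 to 139 mm above the bench; this point is on its axis, 127 mm up, and moves with the bar.
- keeper_hinge (a point): Point on the vertical hinge axis of the keeper bar, at the bar's underside, 97 mm above the bench.
- mandrel: Steel ring mandrel, round, 240 mm long, about 0.3 kg. Origin on its axis at mid length, where to grip (21 mm across); x along it to the narrow end. Handle 18 across, x -120 to -45; collar 28 across to -37; taper 24 to 11 across at x = 120. Balance at about x = -24. At the start the handle is in the socket, collar on the mouth, leaning up 28 degrees towards the rack's +x; slides out freely.
- socket_mouth (a point): Centre of the mouth of the mandrel's socket on the rack, 82 mm above the bench. The socket is a round hole 20 mm across and 80 mm deep that rises towards the rack's +x at 30 degrees; the mandrel's handle fills 75 mm of it. The bore has a slick plastic lining; a pull along the axis, without bearing down, frees it.
- board: Filing board fixed to the bench: a pale wooden board 240 x 85 x 20 mm lying on a dark round turntable (160 mm across). Origin: on the bench under its middle; x runs along the board's length, z up. Top of the board 36 mm above the bench.
- board_top (a point): Middle of the board's top face, 36 mm above the bench.
- pliers: Small pliers with green handles lying on the bench, 130 mm long, 16 mm high; a bystander. Origin under the joint; x towards the jaws.
- glue: Yellow glue stick standing on the bench, 30 mm across, 80 mm tall; a bystander. Origin under its centre.
- bowl: Metal bowl, 120 mm across, 45 mm high; a bystander. Origin under its centre.
- brush: Bench brush, 50 x 110 x 43 mm, bristles up; a bystander. Origin under its centre; y along its length.
- tweezers: Steel tweezers lying flat, 158 mm long, 6 mm high; a bystander. x towards the points.
- punch0: Steel doming punch with a 18 mm ball on top, 69 mm tall, shank 10 mm across, standing 30 mm deep in the rack's left block; its top is 91 mm above the bench. Origin: centre of the shank's foot, 22 mm above the bench when seated.
- punch1: Steel doming punch with a 16 mm ball on top, 69 mm tall, shank 10 mm across, standing 30 mm deep in the rack's left block; its top is 91 mm above the bench. Origin: centre of the shank's foot, 22 mm above the bench when seated.
- punch2: Steel doming punch with a 14 mm ball on top, 69 mm tall, shank 10 mm across, standing 30 mm deep in the rack's left block; its top is 91 mm above the bench. Origin: centre of the shank's foot, 22 mm above the bench when seated.

How it is judged:
By the outcome, as a careful person would: the job done as asked, in the order asked, and still so for the second after the job is handed in, while the arm keeps its last pose, push and grip.
It also fails if it takes over 46 s, if anything falls off the work surface, if the arm or the gripper's body presses on something with over 40 N, if the wrist force passes 120 N, or if a joint passes its speed limit or range.

## Working session

There is one attempt and no reset: what is moved stays moved. The work goes in short steps, Python scripts to look and compute and a tool call to move; the robot and the scene stay as the last step left them, time stands still between calls to the robot, and variables do not carry over. Pictures are saved under pics/ and viewed, at most 13 in all, crops included, and the job is handed in when it is done.

Besides the shell and the picture viewer there is one more tool, called after ">>>" as a command line: name --argument value ..., lists and objects as JSON in quotes. step_arm: Moves the arm, as the interface text tells. Its arguments: {"type":"object","properties":{"targets":{"type":"array","items":{"type":"array"}},"grip_force":{"type":"number"}},"required":["targets"]}

```bash
ls; mkdir -p pics; python3 - <<'E'
from workcell import *
import cv2,numpy as np
s=read_state(); print({k:np.round(v,3) for k,v in s.items()})
for c in ("side","top"):
    im=read_camera(c); cv2.imwrite(f"pics/{c}0.png",im[:,:,::-1])
    k=calibration(c); print(c,np.round(k["camera_matrix"],1).tolist(),np.round(-k["R"].T@k["t"],3),np.round(k["R"],2).tolist(),k["dist_coeffs"])
    for q in ["rack","keeper_knob","keeper_hinge","mandrel","socket_mouth","board","board_top","punch0","pliers","glue","bowl","brush","tweezers"]:
        r=tip_of(c,q); print(q,[(np.round(d["at"],1).tolist(),round(d["score"],2)) for d in r[:3]])
E
```

```text
pics
{'time': np.float64(0.0), 'q': array([-1.245,  0.265,  1.605,  0.   ,  1.274, -0.037]), 'joint_vel': array([-0.   , -0.001,  0.   , -0.001,  0.003, -0.   ]), 'joint_torque': array([-0.0000e+00, -5.1512e+01, -3.6731e+01, -0.0000e+00,  1.3000e-02,
       -0.0000e+00]), 'tool_pos': array([ 0.239, -0.631,  0.303]), 'tcp_rot': array([-3.088, -0.566,  0.   ]), 'wrist_force': array([0.31 , 0.256, 0.561]), 'torque': array([-0.031, -0.024,  0.04 ]), 'grip_force': np.float64(0.0), 'width': np.float64(0.999)}
side [[406.5, 0.0, 258.1], [0.0, 406.5, 193.3], [0.0, 0.0, 1.0]] [ 0.464 -0.913  0.93 ] [[0.99, -0.12, 0.01], [-0.08, -0.68, -0.73], [0.1, 0.73, -0.68]] [0.02275247 0.         0.         0.         0.        ]
rack [([191.9, 232.9], 0.87)]
keeper_knob [([146.0, 263.9], 0.74)]
keeper_hinge [([141.2, 221.9], 0.79)]
mandrel [([174.9, 221.1], 0.6), ([188.8, 249.9], 0.52)]
socket_mouth [([190.8, 237.4], 0.87), ([190.1, 247.2], 0.3)]
board [([304.0, 320.7], 0.59), ([288.7, 247.1], 0.56)]
board_top [([280.8, 243.4], 0.93)]
punch0 [([169.7, 224.4], 0.57), ([175.2, 222.2], 0.4)]
pliers [([234.
[... 186 characters left out ...]
33)]
top [[491.6, 0.0, 249.7], [0.0, 491.6, 190.6], [0.0, 0.0, 1.0]] [ 0.426 -0.055  1.213] [[-0.01, -1.0, -0.01], [-0.99, 0.01, -0.12], [0.12, 0.01, -0.99]] [-0.13989617  0.          0.          0.          0.        ]
rack [([221.3, 190.7], 0.55)]
keeper_knob [([167.4, 157.8], 0.93)]
keeper_hinge [([223.8, 127.7], 0.76)]
mandrel []
socket_mouth [([211.6, 229.0], 0.76)]
board [([217.6, 343.5], 0.73)]
board_top [([215.5, 348.5], 0.88)]
punch0 [([223.2, 163.1], 0.55), ([225.9, 151.0], 0.37), ([226.2, 175.6], 0.35)]
pliers [([131.1, 276.5], 0.79), ([221.4, 189.6], 0.27)]
glue [([110.5, 214.0], 0.76)]
bowl [([143.2, 372.1], 0.57)]
brush [([126.6, 117.0], 0.85)]
tweezers [([283.2, 275.0], 0.76)]
```

View pictures.

View pics/top0.png

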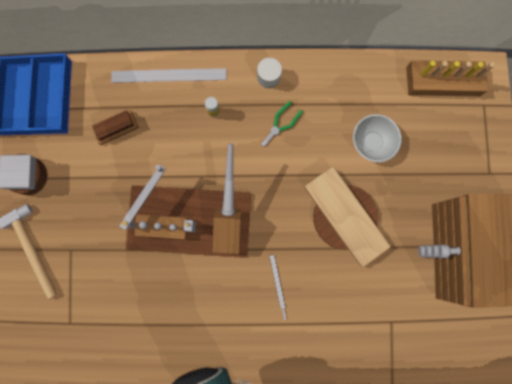

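View pics/side0.png

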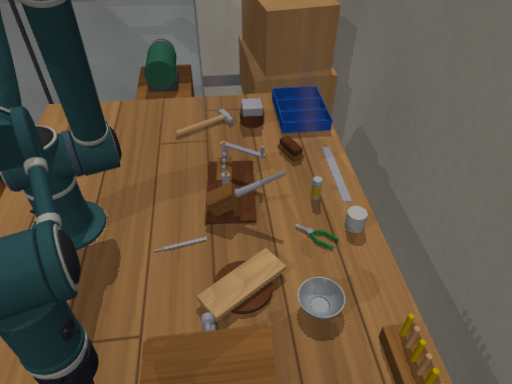

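```bash
cat > h.py <<'E'
from workcell import *
import cv2,numpy as np
from scipy.spatial.transform import Rotation as Rot
def ray(cam,rc,k=None):
    k=k or calibration(cam)
    u=cv2.undistortPoints(np.array([[[rc[1],rc[0]]]],float),k["camera_matrix"],k["dist_coeffs"])[0,0]
    R=np.array(k["R"]); return -R.T@k["t"], R.T@np.array([u[0],u[1],1])
def atz(cam,rc,z,k=None):
    o,d=ray(cam,rc,k); return o+d*(z-o[2])/d[2]
def tri(a,b):
    (o1,d1),(o2,d2)=a,b
    A=np.array([d1,-d2]).T; s=np.linalg.lstsq(A,o2-o1,rcond=None)[0]
    p,q=o1+s[0]*d1,o2+s[1]*d2; return (p+q)/2,np.linalg.norm(p-q)
def proj(cam,X,k=None):
    k=k or calibration(cam)
    p=cv2.projectPoints(np.array(X,float).reshape(-1,1,3),cv2.Rodrigues(np.array(k["R"]))[0],np.array(k["t"],float),k["camera_matrix"],k["dist_coeffs"])[0].reshape(-1,2)
    return p[:,::-1]
E
python3 - <<'E'
from h import *
np.set_printoptions(precision=3,suppress=True)
P={"keeper_knob":((146,263.9),(167.4,157.8),.127),"keeper_hinge":((141.2,221.9),(223.8,127.7),.097),"socket_mouth":((190.8,237.4),(211.6,229),.082),"board_top":((280.8,243.4),(215.5,348.5),.036),"rack":((191.9,232.9),(221.3,190.7),0),"p":((169.7,224.4),(223.2,163.1),.022)}
for n,(s,t,z) in P.items():
    print(n,atz("side",s,z),atz("top",t,z),*tri(ray("side",s),ray("top",t)))
E
```

```text
keeper_knob [0.625 0.171 0.127] [0.613 0.157 0.127] [0.617 0.155 0.138] 0.011382628992922228
keeper_hinge [0.489 0.255 0.097] [0.488 0.232 0.097] [0.488 0.226 0.118] 0.001468538920516695
socket_mouth [0.522 0.011 0.082] [ 0.515 -0.001  0.082] [ 0.518 -0.001  0.093] 0.006497186199393904
board_top [ 0.511 -0.288  0.036] [ 0.506 -0.286  0.036] [ 0.509 -0.286  0.033] 0.004239844257450957
rack [0.512 0.096 0.   ] [0.499 0.098 0.   ] [ 0.505  0.099 -0.003] 0.013076631854985697
p [0.49  0.19  0.022] [0.493 0.163 0.022] [0.49  0.158 0.048] 0.002428346118471543
```

The top view shows the rack at left with the keeper bar open (knob about col 160,row 168; hinge about 127,224). The mandrel points up at col 230, and the board lies diagonally about (347,216), with its ends near (323,178) and (374,255). The side view agrees. The knob–hinge distance from the top view is 146 mm, against the expected 147 mm.

```bash
cat >> h.py <<'E'
def down(yaw,tilt=0):
    "tool z down, tool x at yaw; tilt>0 lifts tool x direction up (tool z leans along +x)"
    return Rot.from_euler('z',yaw)*Rot.from_euler('y',-tilt)*Rot.from_euler('x',np.pi)
def plan(wps,grip,p0=None,R0=None):
    "wps: list of (pos,Rot,n)"
    s=read_state()
    p=np.array(s["tool_pos"] if p0 is None else p0,float); R=Rot.from_rotvec(s["tcp_rot"]) if R0 is None else R0
    rows=[]
    for pt,Rt,n in wps:
        ps,Rs=p.copy(),R; dr=(Rs.inv()*Rt).as_rotvec()
        for i in range(1,n+1):
            pg=ps+(np.array(pt)-ps)*i/n; Rg=Rs*Rot.from_rotvec(dr*i/n)
            a=np.round((R.inv()*Rg).as_rotvec(),3); d=np.round(R.inv().apply(pg-p)*1000,1)
            if np.linalg.norm(d)>41.7 or np.linalg.norm(a)>.125: print("TOO BIG",d,a)
            rows.append([a.tolist(),d.tolist(),grip]); p=p+R.apply(d/1000); R=R*Rot.from_rotvec(a)
    for i in range(0,len(rows),5): print(str(rows[i:i+5]).replace(" ",""))
    return p,R
E
python3 - <<'E'
from h import *
plan([((.613,.157,.29),down(np.deg2rad(149)),23)],85)
p=proj("wrist",[[.613,.157,.127]]);k=calibration("wrist");print(p,-k["R"].T@k["t"],k["R"])
E
```

```text
[[[0.0,-0.0,-0.097],[27.3,-26.3,0.6],85],[[0.0,-0.0,-0.098],[29.8,-23.5,0.6],85],[[0.0,-0.0,-0.097],[31.9,-20.4,0.6],85],[[0.0,-0.0,-0.097],[33.7,-17.3,0.6],85],[[0.0,-0.0,-0.097],[35.3,-14.0,0.6],85]]
[[[0.0,-0.0,-0.098],[36.5,-10.4,0.6],85],[[0.0,-0.0,-0.097],[37.2,-6.9,0.6],85],[[0.0,-0.0,-0.097],[37.8,-3.2,0.6],85],[[0.0,-0.0,-0.098],[37.9,0.5,0.6],85],[[0.0,-0.0,-0.097],[37.7,4.2,0.7],85]]
[[[0.0,-0.0,-0.097],[37.1,7.8,0.6],85],[[0.0,-0.0,-0.098],[36.2,11.4,0.6],85],[[0.0,-0.0,-0.097],[34.9,14.8,0.6],85],[[0.0,-0.0,-0.097],[33.3,18.2,0.6],85],[[0.0,-0.0,-0.097],[31.3,21.3,0.6],85]]
[[[0.0,-0.0,-0.098],[29.2,24.2,0.6],85],[[0.0,-0.0,-0.097],[26.6,27.0,0.6],85],[[0.0,-0.0,-0.097],[23.9,29.4,0.6],85],[[0.0,-0.0,-0.098],[21.0,31.6,0.6],85],[[0.0,-0.0,-0.097],[17.7,33.5,0.6],85]]
[[[0.0,-0.0,-0.097],[14.5,35.1,0.6],85],[[0.0,-0.0,-0.097],[10.9,36.3,0.6],85],[[0.0,-0.0,-0.098],[7.4,37.2,0.6],85]]
[[-5502.49447489 -5495.570703  ]] [ 0.31305602 -0.60411845  0.37431627] [[ 3.54491252e-01 -9.35059150e-01  5.80747371e-04]
 [-8.89730893e-01 -3.37115650e-01  3.07785601e-01]
 [-2.87601964e-01 -1.09624012e-01 -9.51455562e-01]]
```

>>> step_arm --targets '[[[0, 0, -0.097], [27, -26, 0.6], 85], [[0, 0, -0.098], [30, -23.5, 0.6], 85], [[0, 0, -0.097], [32, -20.5, 0.6], 85], [[0, 0, -0.097], [34, -17, 0.6], 85], [[0, 0, -0.097], [35, -14, 0.6], 85]]'

```text
time: 1.82
tool_pos: [0.3214, -0.4586, 0.3009]
tcp_rot: [2.86, 1.299, 0.0]
wrist_force: [0.6, 0.2, 0.1]
width: 0.996
grip_force: 0.0
```

>>> step_arm --targets '[[[0, 0, -0.098], [36.5, -10.5, 0.6], 85], [[0, 0, -0.097], [37, -7, 0.6], 85], [[0, 0, -0.097], [38, -3, 0.6], 85], [[0, 0, -0.098], [38, 0.5, 0.6], 85], [[0, 0, -0.097], [37.5, 4, 0.6], 85]]'

```text
time: 2.23
tool_pos: [0.4024, -0.2872, 0.2982]
tcp_rot: [2.462, 1.951, 0.0]
wrist_force: [0.7, -0.1, -0.1]
width: 0.996
grip_force: 0.0
```

>>> step_arm --targets '[[[0, 0, -0.097], [37, 8, 0.6], 85], [[0, 0, -0.098], [36, 11.5, 0.6], 85], [[0, 0, -0.097], [35, 15, 0.6], 85], [[0, 0, -0.097], [33.5, 18, 0.6], 85], [[0, 0, -0.097], [31.5, 21.5, 0.6], 85]]'

```text
time: 2.65
tool_pos: [0.484, -0.1156, 0.2953]
tcp_rot: [1.919, 2.486, 0.0]
wrist_force: [1.1, -0.2, -0.1]
width: 0.993
grip_force: 0.0
```

>>> step_arm --targets '[[[0, 0, -0.098], [29, 24, 0.6], 85], [[0, 0, -0.097], [26.5, 27, 0.6], 85], [[0, 0, -0.097], [24, 29.5, 0.6], 85], [[0, 0, -0.098], [21, 31.5, 0.6], 85], [[0, 0, -0.097], [17.5, 33.5, 0.6], 85]]'

```text
time: 3.07
tool_pos: [0.5651, 0.0555, 0.2921]
tcp_rot: [1.263, 2.876, 0.0]
wrist_force: [0.3, -0.9, 0.6]
width: 0.997
grip_force: 0.0
```

>>> step_arm --targets '[[[0, 0, -0.097], [14.5, 35, 0.6], 60], [[0, 0, -0.097], [11, 36.5, 0.6], 50], [[0, 0, -0.098], [7.5, 37, 0.6], 40], [[0, 0, 0], [0, 0, 0], 30], [[0, 0, 0], [0, 0, 0], 30]]'

```text
time: 3.48
tool_pos: [0.6135, 0.1583, 0.2896]
tcp_rot: [-0.835, -3.028, 0.001]
wrist_force: [-0.6, -0.7, 0.3]
width: 0.351
grip_force: 0.0
```

```bash
python3 - <<'E'
from h import *
np.set_printoptions(precision=3,suppress=True)
s=read_state();print(s["time"],s["tool_pos"],Rot.from_rotvec(s["tcp_rot"]).as_matrix().tolist(),s["width"],s["q"])
k=calibration("wrist")
im=read_camera("wrist"); cv2.imwrite("pics/w1.png",im[:,:,::-1]); 
for q,z in [("keeper_knob",.127),("keeper_hinge",.097),("socket_mouth",.082),("punch0",.022)]:
    for d in tip_of("wrist",q)[:3]: print(q,d["at"],d["score"],atz("wrist",d["at"],z,k))
print(proj("wrist",[[.613,.157,.127],[.488,.232,.097]],k))
im=read_camera("top")
for q,z in [("keeper_knob",.127),("keeper_hinge",.097)]:
    for d in tip_of("top",q)[:3]: print(q,d["at"],d["score"],atz("top",d["at"],z))
E
```

```text
3.4833 [0.613 0.158 0.29 ] [[-0.8586457514587401, 0.5125691411985503, -0.0005907561563942895], [0.5125693392041678, 0.858645801773864, -0.00024413914403086817], [0.0003821121021711694, -0.0005124325315006932, -0.9999997957016004]] 0.3507059088781826 [ 0.213  0.196  1.713 -0.     1.233 -0.819]
keeper_knob [195.8, 249.6] 0.81 [0.612 0.153 0.127]
keeper_hinge [8.9, 263.5] 0.78 [0.493 0.237 0.097]
socket_mouth [175.1, 64.0] 0.74 [ 0.512 -0.001  0.082]
socket_mouth [218.7, 78.7] 0.6 [ 0.555 -0.02   0.082]
punch0 [64.3, 199.2] 0.84 [0.487 0.164 0.022]
punch0 [77.1, 173.2] 0.79 [0.483 0.132 0.022]
punch0 [48.0, 228.4] 0.62 [0.49  0.199 0.022]
[[194.87  254.224]
 [  6.987 254.582]]
keeper_knob [169.6, 158.4] 0.42 [0.608 0.156 0.127]
keeper_hinge [111.3, 213.6] 0.7 [0.75  0.034 0.097]
```

View pics/w1.png

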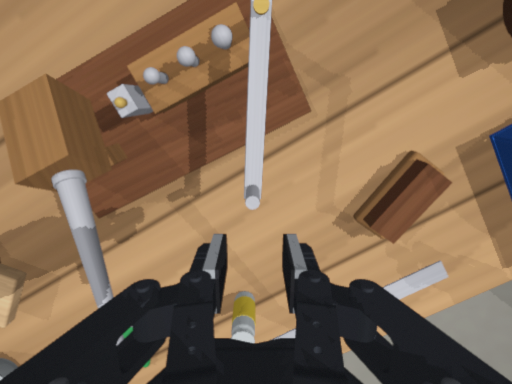

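The wrist view shows the pin base at about col 252,row 188 and its top at (253,202), midway between the fingers. The hinge is at about (262,5) and the punches are at rows 35–75. The knob is at (0.612,0.155), so I'll go down around the pin with a loose cage.

>>> step_arm --targets '[[[0, 0, 0.03], [-1, -3, 35], 30], [[0, 0, 0], [0, 0, 35], 30], [[0, 0, 0], [0, 0, 25], 30], [[0, 0, 0], [0, 0, 11], 30], [[0, 0, 0], [0, 0, 0], 18]]'

```text
time: 4.3
tool_pos: [0.6102, 0.1523, 0.1805]
tcp_rot: [-0.884, -3.008, 0.005]
wrist_force: [0.1, -0.8, 0.1]
width: 0.23
grip_force: 0.0
```

```bash
python3 - <<'E'
from h import *
np.set_printoptions(precision=3,suppress=True)
s=read_state();print(s["time"],s["tool_pos"],s["tcp_rot"],s["width"],s["wrist_force"])
k=calibration("wrist")
im=read_camera("wrist"); cv2.imwrite("pics/w2.png",im[:,:,::-1])
print(proj("wrist",[[.612,.155,.127],[.490,.234,.097]],k))
for q,z in [("keeper_knob",.127)]:
    for d in tip_of("wrist",q)[:3]: print(q,d["at"],d["score"],atz("wrist",d["at"],z,k))
E
```

```text
4.3 [0.61  0.152 0.18 ] [-0.884 -3.008  0.005] 0.2296897173751297 [ 0.06  -0.791  0.079]
[[266.704 263.793]
 [-65.104 266.236]]
keeper_knob [270.7, 261.5] 0.66 [0.613 0.153 0.127]
```

View pics/w2.png

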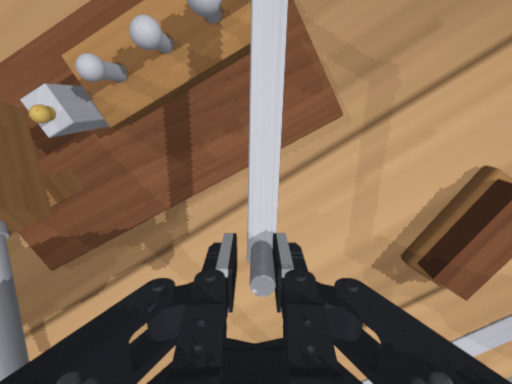

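The pin sits between the fingertips (about col 262,row 265). Next is the swing along the arc.

>>> step_arm --targets '[[[0, 0, 0.09], [0.6, -13, -2], 18], [[0, 0, 0.09], [0.6, -13, 0], 18], [[0, 0, 0.09], [0.6, -13, 0], 18], [[0, 0, 0.09], [0.6, -13, 0], 18], [[0, 0, 0.09], [0.6, -13, 0], 18]]'

```text
time: 4.82
tool_pos: [0.5682, 0.108, 0.1896]
tcp_rot: [1.539, 2.733, 0.006]
wrist_force: [0.4, 0.3, 0.1]
width: 0.208
grip_force: 0.2
```

>>> step_arm --targets '[[[0, 0, 0.09], [0.6, -13, 0], 18], [[0, 0, 0.09], [0.6, -13, 0], 18], [[0, 0, 0.09], [0.6, -13, 0], 18], [[0, 0, 0.09], [0.6, -13, 0], 18], [[0, 0, 0], [0, 0, 0], 18]]'

```text
time: 5.23
tool_pos: [0.5178, 0.0892, 0.1888]
tcp_rot: [2.002, 2.418, 0.004]
wrist_force: [-0.5, -0.6, 1.0]
width: 0.209
grip_force: 0.0
```

```bash
python3 - <<'E'
from h import *
np.set_printoptions(precision=3,suppress=True)
s=read_state();p=s["tool_pos"];print(s["time"],p,np.rad2deg(np.arctan2(*Rot.from_rotvec(s["tcp_rot"]).as_matrix()[:2,0][::-1])),s["width"],s["wrist_force"])
h=np.array([.490,.234]);d=p[:2]-h;print(np.linalg.norm(d),np.rad2deg(np.arctan2(d[1],d[0])))
k=calibration("wrist")
im=read_camera("wrist"); cv2.imwrite("pics/w3.png",im[:,:,::-1])
for q,z in [("keeper_knob",.127),("socket_mouth",.082)]:
    for d in tip_of("wrist",q)[:3]: print(q,d["at"],d["score"],atz("wrist",d["at"],z,k))
E
```

```text
5.2333 [0.518 0.089 0.189] 100.73497343930711 0.2091496514725939 [-0.534 -0.609  0.964]
0.1474469581442511 -79.1232685581964
keeper_knob [253.4, 252.8] 0.6 [0.517 0.09  0.127]
keeper_knob [331.6, 69.7] 0.26 [0.425 0.023 0.127]
```

View pics/w3.png

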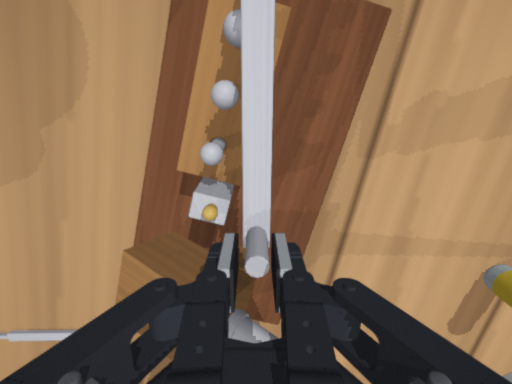

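The bar is still about 12–15° open, with the catch post at (210,205) left of the bar and the pin between the pads. I'll continue in smaller steps and watch the force.

>>> step_arm --targets '[[[0, 0, 0.07], [0.4, -10, 2], 18], [[0, 0, 0.05], [0.2, -7, 2], 18], [[0, 0, 0.03], [0, -4, 0], 18], [[0, 0, 0], [0, 0, 0], 18]]'

```text
time: 5.72
tool_pos: [0.4977, 0.0873, 0.1826]
tcp_rot: [2.175, 2.266, 0.001]
wrist_force: [0.1, 0.2, 0.8]
width: 0.208
grip_force: 0.0
```

```bash
python3 - <<'E'
from h import *
np.set_printoptions(precision=3,suppress=True)
s=read_state();p=s["tool_pos"];print(s["time"],p,s["width"],s["wrist_force"])
h=np.array([.490,.234]);d=p[:2]-h;print(np.linalg.norm(d),np.rad2deg(np.arctan2(d[1],d[0])))
k=calibration("wrist")
im=read_camera("wrist")
for q,z in [("keeper_knob",.127)]:
    for d in tip_of("wrist",q)[:1]: print(q,d["at"],d["score"],atz("wrist",d["at"],z,k))
# rack yaw from the top camera outline
read_camera("top"); r=cut_out("top","rack")[0]; m=r["region"].astype(np.uint8)
c=cv2.findContours(m,0,1)[0]; c=max(c,key=cv2.contourArea); b=cv2.boxPoints(cv2.minAreaRect(c)); print(b)
print([atz("top",x[::-1],.012) for x in b])
E
```

```text
5.7167 [0.498 0.087 0.183] 0.2082013070325269 [0.139 0.19  0.788]
0.1468811745692323 -87.00598480613446
keeper_knob [259.0, 259.5] 0.81 [0.5   0.089 0.127]
[[196.944 254.932]
 [203.255 187.618]
 [252.695 192.253]
 [246.384 259.567]]
[array([0.416, 0.081, 0.012]), array([0.581, 0.066, 0.012]), array([ 0.568, -0.056,  0.012]), array([ 0.404, -0.039,  0.012])]
```

>>> step_arm --targets '[[[0, 0, 0.06], [0.3, -9, 0], 18], [[0, 0, 0.04], [0.2, -6, 0], 18], [[0, 0, 0.02], [0.1, -3, 0], 18], [[0, 0, 0], [0, 0, 0], 18]]'

```text
time: 6.25
tool_pos: [0.479, 0.0877, 0.1821]
tcp_rot: [-2.308, -2.131, 0.0]
wrist_force: [-0.7, 0.3, -0.2]
width: 0.21
grip_force: 0.0
```

>>> step_arm --targets '[[[0, 0, 0.02], [0, -3, 0], 18], [[0, 0, 0], [0, 0, 0], 18]]'

```text
time: 6.42
tool_pos: [0.4774, 0.0879, 0.1824]
tcp_rot: [2.329, 2.106, 0.004]
wrist_force: [4.8, 0.8, -2.2]
width: 0.211
grip_force: 2.2
```

>>> step_arm --targets '[[[0, 0, 0.02], [0, -3, 0], 18], [[0, 0, 0], [0, 0, 0], 18]]'

```text
time: 6.58
tool_pos: [0.4765, 0.0882, 0.1827]
tcp_rot: [2.347, 2.08, 0.011]
wrist_force: [12.1, 0.2, -8.1]
width: 0.212
grip_force: 6.3
```

```bash
python3 - <<'E'
from h import *
np.set_printoptions(precision=3,suppress=True)
k=calibration("wrist")
im=read_camera("wrist"); cv2.imwrite("pics/w4.png",im[:,:,::-1])
for d in tip_of("wrist","keeper_knob")[:1]: print(d["at"],d["score"],atz("wrist",d["at"],.127,k))
c=np.array([.490,.234])
for a in (-92,-94,-96):
    d=np.r_[np.cos(np.deg2rad(a)),np.sin(np.deg2rad(a))]; print(a,proj("wrist",[[*(c+.147*d),.127],[*(c+.1*d),.105]],k).tolist())
E
```

```text
[260.7, 258.6] 0.91 [0.479 0.089 0.127]
-92 [[262.4429167809463, 270.60213008267993], [160.06830580451492, 261.71195964327353]]
-94 [[263.114362911836, 260.24455621313405], [160.5350821671081, 254.97520586933348]]
-96 [[263.46976960025717, 249.87608495010483], [160.76993855177466, 248.22882229107466]]
```

View pics/w4.png

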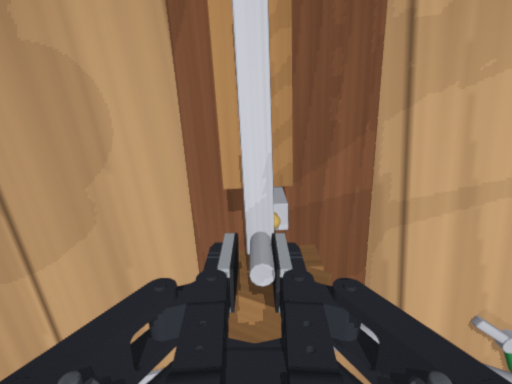

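The bar now covers the punches. The catch post shows only at its right edge (col 273–288, about 9 mm, as expected when shut), and 12 N no longer moves the knob. I'll open, rise and check from above, viewing the mandrel too.

>>> step_arm --targets '[[[0, 0, 0], [0, 0, 0], 40], [[0, 0, 0], [0, 2, 0], 45], [[0, 0, 0], [0, 0, 0], 45], [[0, 0, 0], [0, 0, -35], 45], [[0, 0, 0], [0, 0, -35], 60]]'

```text
time: 7.1
tool_pos: [0.4726, 0.0876, 0.2499]
tcp_rot: [-2.347, -2.081, 0.011]
wrist_force: [1.3, 0.0, -0.2]
width: 0.654
grip_force: 0.0
```

>>> step_arm --targets '[[[0, 0, 0], [0, -10, -35], 85], [[0, 0, 0], [-20, -30, -20], 85], [[0, 0, 0], [-25, -25, 0], 85], [[0, 0, 0], [0, 0, 0], 85]]'

```text
time: 7.43
tool_pos: [0.4018, 0.0493, 0.3082]
tcp_rot: [2.35, 2.083, -0.002]
wrist_force: [-0.4, 1.3, -1.6]
width: 0.998
grip_force: 0.0
```

```bash
python3 - <<'E'
from h import *
np.set_printoptions(precision=3,suppress=True)
s=read_state();print(s["time"],s["tool_pos"],s["tcp_rot"],s["wrist_force"])
k=calibration("wrist")
im=read_camera("wrist"); cv2.imwrite("pics/w5.png",im[:,:,::-1])
for q,z in [("keeper_knob",.127),("keeper_hinge",.097),("socket_mouth",.082),("mandrel",.103),("punch0",.022)]:
    for d in tip_of("wrist",q)[:3]: print(q,d["at"],d["score"],atz("wrist",d["at"],z,k))
im=read_camera("top");cv2.imwrite("pics/t5.png",im[:,:,::-1])
for q,z in [("keeper_knob",.127),("keeper_hinge",.097),("socket_mouth",.082),("mandrel",.103)]:
    for d in tip_of("top",q)[:3]: print(q,d["at"],d["score"],atz("top",d["at"],z))
E
```

```text
7.4333 [0.402 0.049 0.308] [ 2.35   2.083 -0.002] [-0.378  1.328 -1.576]
keeper_knob [132.1, 339.5] 0.69 [0.48  0.089 0.127]
socket_mouth [54.4, 318.2] 0.71 [0.474 0.156 0.082]
socket_mouth [204.1, 360.0] 0.58 [0.512 0.002 0.082]
mandrel [210.8, 408.6] 0.82 [ 0.553 -0.002  0.103]
punch0 [55.1, 321.3] 0.54 [0.49  0.161 0.022]
punch0 [83.6, 316.9] 0.46 [0.484 0.132 0.022]
punch0 [211.0, 411.1] 0.15 [ 0.598 -0.041  0.022]
keeper_knob [229.0, 184.7] 0.69 [0.474 0.096 0.127]
keeper_knob [195.7, 228.9] 0.66 [ 0.547 -0.003  0.127]
keeper_hinge [224.8, 128.5] 0.92 [0.486 0.23  0.097]
socket_mouth [212.2, 230.3] 0.71 [ 0.514 -0.004  0.082]
mandrel [194.0, 226.8] 0.65 [0.554 0.003 0.103]
```

View pics/w5.png

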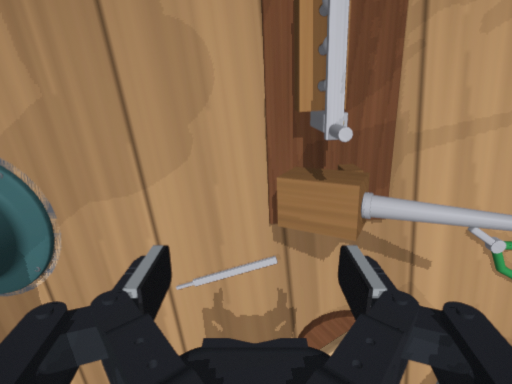

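```bash
python3 - <<'E'
from h import *
np.set_printoptions(precision=4,suppress=True)
k=calibration("wrist")
def line(a,b,z): 
    p,q=[atz("wrist",(x[1],x[0]),z,k) for x in (a,b)]; d=q-p; print(p,q,np.rad2deg(np.arctan2(d[1],d[0])))
line((340,10),(338,130),.105); line((262,0),(270,222),.012); line((407,0),(392,160),.012)
im=cv2.imread("pics/t5.png"); cv2.imwrite("pics/t5c.png",cv2.resize(im[130:280,110:400],None,fx=2.7,fy=2.7,interpolation=2))
import cv2
m=cut_out("top","mandrel")
for r in m[:2]:
    ys,xs=np.nonzero(r["region"]); print(r["score"],r["extent"])
    f=cv2.fitLine(np.c_[xs,ys].astype(np.float32),2,0,.01,.01).ravel(); print(f)
    y0,y1=ys.min(),ys.max()
    X=lambda y:(y,f[2]+f[0]/f[1]*(y-f[3])); a,b=atz("top",X(y1),.084),atz("top",X(y0),.158); print(a,b,np.rad2deg(np.arctan2(*(b-a)[:2][::-1])),np.linalg.norm(b-a))
for r in cut_out("top","board")[:1]:
    c=max(cv2.findContours(r["region"].astype(np.uint8),0,1)[0],key=cv2.contourArea); b=cv2.boxPoints(cv2.minAreaRect(c))
    P=np.array([atz("top",x[::-1],.036) for x in b]); print(P,P.mean(0)); e=np.diff(np.r_[P,P[:1]],axis=0); print(np.linalg.norm(e,axis=1),np.rad2deg(np.arctan2(e[:,1],e[:,0])))
E
```

```text
[0.4918 0.1867 0.105 ] [0.4873 0.0904 0.105 ] -92.69208470675778
[0.4346 0.2262 0.012 ] [ 0.4162 -0.0355  0.012 ] -94.02215460345862
[0.5902 0.2071 0.012 ] [0.5789 0.0314 0.012 ] -93.68290768760426
0.65 [223.5, 145.7, 232.0, 218.3]
[  0.0403  -0.9992 228.4139 183.1067]
[0.5097 0.0036 0.084 ] [ 0.6599 -0.0071  0.158 ] -4.070358655737144 0.16779256779614588
[[ 0.5508 -0.1429  0.036 ]
 [ 0.6471 -0.2701  0.036 ]
 [ 0.4512 -0.4152  0.036 ]
 [ 0.3586 -0.2874  0.036 ]] [ 0.5019 -0.2789  0.036 ]
[0.1595 0.2438 0.1578 0.2405] [ -52.8575 -143.4646  125.9278   36.9381]
```

View pics/t5c.png

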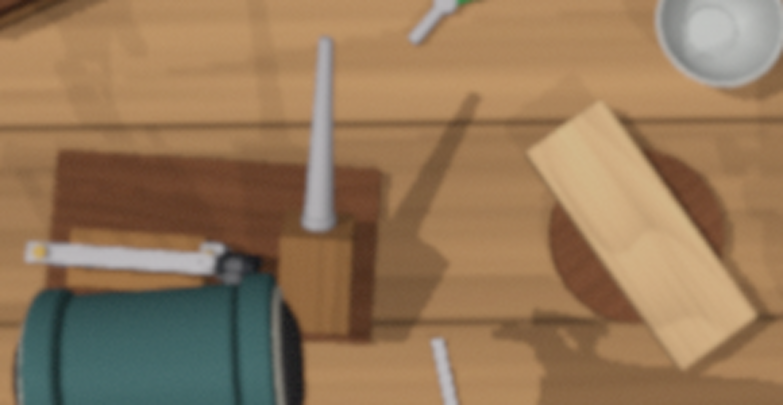

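The crop shows the bar lying along the rack, parallel to its edges, with its end on the catch. The knob's measured direction of -93.9° against the rack's -93.9° means shut. The mandrel's yaw is about -4° and its middle is about (0.553, 0.000, 0.103). Next I'll plan the approach.

```bash
python3 - <<'E'
from h import *
np.set_printoptions(precision=4,suppress=True)
P=np.array([atz("top",(r,c),.036) for c,r in [(332.2,167),(305.2,185.6),(363.7,267),(390.7,246.7)]]);e=np.diff(np.r_[P,P[:1]],axis=0); print(P.mean(0),np.linalg.norm(e,axis=1),np.rad2deg(np.arctan2(e[:,1],e[:,0])))
R=down(np.deg2rad(-4),np.deg2rad(28)); z=R.as_matrix()[:,2]; o=np.array([.5535,0,.103]); print(z)
plan([(o-.054*z-.09*z,R,16)],85)
E
```

```text
[ 0.5043 -0.2846  0.036 ] [0.0807 0.24   0.0823 0.2384] [ 123.8573 -145.3807  -55.0013   34.9876]
[ 0.4683 -0.0327 -0.8829]
[[[-0.023,0.024,0.093],[-2.3,5.4,4.8],85],[[-0.023,0.025,0.093],[-1.9,5.4,4.8],85],[[-0.024,0.024,0.093],[-1.5,5.5,5.0],85],[[-0.023,0.025,0.093],[-1.1,5.5,5.0],85],[[-0.023,0.024,0.093],[-0.8,5.4,5.2],85]]
[[[-0.023,0.025,0.093],[-0.3,5.4,5.2],85],[[-0.024,0.024,0.093],[-0.0,5.3,5.4],85],[[-0.023,0.024,0.093],[0.3,5.1,5.5],85],[[-0.023,0.025,0.093],[0.7,5.0,5.7],85],[[-0.023,0.024,0.093],[1.0,4.7,5.7],85]]
[[[-0.023,0.025,0.093],[1.3,4.5,5.9],85],[[-0.024,0.024,0.093],[1.6,4.2,6.1],85],[[-0.023,0.024,0.093],[1.8,4.0,6.2],85],[[-0.023,0.025,0.093],[2.0,3.6,6.3],85],[[-0.023,0.024,0.093],[2.1,3.3,6.4],85]]
[[[-0.024,0.025,0.093],[2.3,2.9,6.6],85]]
```

>>> step_arm --targets '[[[-0.023, 0.024, 0.093], [-2, 5.5, 5], 85], [[-0.023, 0.025, 0.093], [-2, 5.5, 5], 85], [[-0.024, 0.024, 0.093], [-1.5, 5.5, 5], 85], [[-0.023, 0.025, 0.093], [-1, 5.5, 5], 85], [[-0.023, 0.024, 0.093], [-1, 5.5, 5], 85]]'

```text
time: 8.5
tool_pos: [0.431, 0.0363, 0.2827]
tcp_rot: [2.757, 1.471, 0.264]
wrist_force: [-0.1, 0.1, -0.2]
width: 0.992
grip_force: 0.0
```

>>> step_arm --targets '[[[-0.023, 0.025, 0.093], [-0.5, 5.5, 5], 85], [[-0.024, 0.024, 0.093], [0, 5.5, 5.5], 85], [[-0.023, 0.024, 0.093], [0.5, 5, 5.5], 85], [[-0.023, 0.025, 0.093], [0.5, 5, 5.5], 85], [[-0.023, 0.024, 0.093], [1, 4.5, 5.5], 85]]'

```text
time: 8.92
tool_pos: [0.4559, 0.0215, 0.2592]
tcp_rot: [2.99, 0.775, 0.508]
wrist_force: [-0.3, 0.6, 0.0]
width: 0.991
grip_force: 0.0
```

>>> step_arm --targets '[[[-0.023, 0.025, 0.093], [1.5, 4.5, 6], 85], [[-0.024, 0.024, 0.093], [1.5, 4, 6], 85], [[-0.023, 0.024, 0.093], [2, 4, 6], 85], [[-0.023, 0.025, 0.093], [2, 3.5, 6.5], 85], [[-0.023, 0.024, 0.093], [2, 3.5, 6.5], 85]]'

```text
time: 9.33
tool_pos: [0.4813, 0.0073, 0.2353]
tcp_rot: [3.042, 0.036, 0.721]
wrist_force: [0.5, -0.5, -0.6]
width: 0.999
grip_force: 0.0
```

>>> step_arm --targets '[[[-0.024, 0.025, 0.093], [2.5, 3, 6.5], 85], [[0, 0, 0], [0, 0, 0], 85]]'

```text
time: 9.5
tool_pos: [0.4856, 0.0046, 0.2293]
tcp_rot: [3.03, -0.11, 0.754]
wrist_force: [-1.0, -0.0, -0.2]
width: 0.994
grip_force: 0.0
```

```bash
python3 - <<'E'
from h import *
np.set_printoptions(precision=4,suppress=True)
s=read_state();R=Rot.from_rotvec(s["tcp_rot"]);print(s["time"],s["tool_pos"],R.as_matrix()[:,[0,2]].T,s["q"],s["wrist_force"])
k=calibration("wrist")
im=read_camera("wrist"); cv2.imwrite("pics/w6.png",im[:,:,::-1])
print(proj("wrist",[[.5535,0,.103]],k))
for d in tip_of("wrist","mandrel")[:2]: print(d["at"],d["score"],atz("wrist",d["at"],.103,k))
for d in tip_of("wrist","socket_mouth")[:1]: print(d["at"],d["score"],atz("wrist",d["at"],.082,k))
for r in cut_out("wrist","mandrel")[:1]:
    ys,xs=np.nonzero(r["region"]); print(r["score"],r["extent"])
    for y in range(ys.min(),ys.max(),12): print(y,xs[ys==y].min(),xs[ys==y].max())
E
```

```text
9.5 [0.4856 0.0046 0.2293] [[ 0.8811 -0.0639  0.4687]
 [ 0.4675 -0.0338 -0.8834]] [-0.0308 -0.2775  2.3468 -0.0352  0.5851  1.6368] [-0.9663 -0.0073 -0.1904]
[[201.8502 252.4144]]
[199.7, 257.1] 0.83 [ 0.5549 -0.0038  0.103 ]
[254.4, 254.1] 0.61 [0.5126 0.0017 0.082 ]
0.85 [235.7, 25.5, 271.1, 263.7]
25 250 260
37 247 263
49 247 264
61 246 264
73 246 264
85 245 265
97 245 265
109 245 264
121 244 266
133 244 266
145 244 267
157 243 267
169 243 267
181 243 267
193 242 268
205 242 268
217 242 268
229 241 270
241 239 271
253 239 271
```

View pics/w6.png

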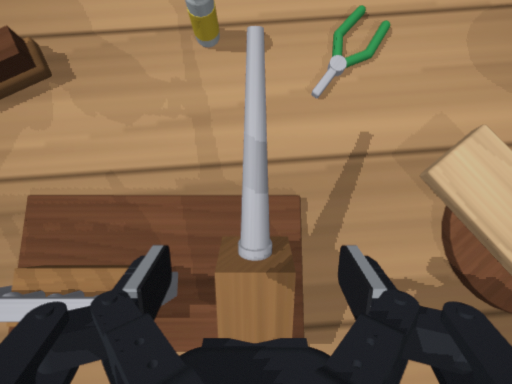

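The mandrel lies straight up the image at col 255, midway between the pads (168 and 342). Its collar is at (255,248), so it is well aligned. I'll go down and grip.

>>> step_arm --targets '[[[0, 0, 0], [0, 0, 25], 60], [[0, 0, 0], [0, 0, 25], 60], [[0, 0, 0], [0, 0, 22], 60], [[0, 0, 0], [0, 0, 12], 60], [[0, 0, 0], [0, 0, 6], 60]]'

```text
time: 10.12
tool_pos: [0.5284, 0.0013, 0.1498]
tcp_rot: [3.03, -0.105, 0.753]
wrist_force: [-0.6, -0.4, -0.5]
width: 0.705
grip_force: 0.0
```

```bash
python3 - <<'E'
from h import *
np.set_printoptions(precision=4,suppress=True)
s=read_state();R=Rot.from_rotvec(s["tcp_rot"]);p=s["tool_pos"]+.054*R.as_matrix()[:,2];print(s["time"],p,s["wrist_force"],s["width"])
k=calibration("wrist")
im=read_camera("wrist"); cv2.imwrite("pics/w7.png",im[:,:,::-1])
for d in tip_of("wrist","mandrel")[:2]: print(d["at"],d["score"],proj("wrist",[p,[.5535,0,.103]],k))
E
```

```text
10.1167 [ 0.5536 -0.0004  0.1021] [-0.5526 -0.3628 -0.5041] 0.7053791521380145
[264.1, 252.5] 0.9 [[266.4015 252.0126]
 [266.8914 251.0998]]
```

View pics/w7.png

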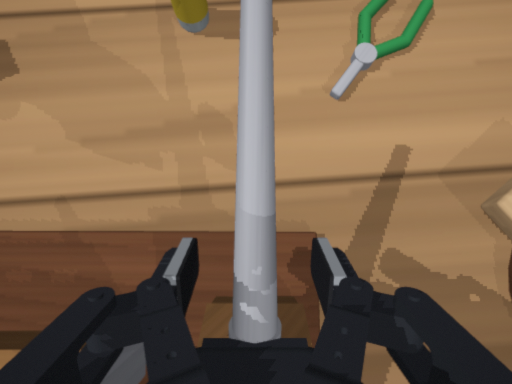

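The mandrel is centred between the pads at col 256. Closing now.

>>> step_arm --targets '[[[0, 0, 0], [0, 0, 0], 10], [[0, 0, 0], [0, 0, 0], 10], [[0, 0, 0], [0, 0, 0], 10], [[0, 0, 0], [0, 0, 0], 10], [[0, 0, 0], [0, 0, 0], 10]]' --grip_force 90

```text
time: 10.63
tool_pos: [0.529, 0.0014, 0.1528]
tcp_rot: [3.028, -0.106, 0.76]
wrist_force: [-4.0, -1.4, 6.2]
width: 0.213
grip_force: 87.8
```

>>> step_arm --targets '[[[0, 0, 0], [0, 0, 0], 10], [[0, 0, 0], [0, 0, 0], 10]]'

```text
time: 10.8
tool_pos: [0.5291, 0.0014, 0.1528]
tcp_rot: [3.028, -0.106, 0.76]
wrist_force: [-4.2, -0.7, 6.7]
width: 0.218
grip_force: 87.9
```

>>> step_arm --targets '[[[0, 0, 0], [0, 0, -1.5], 10], [[0, 0, 0], [5, 0, -0.2], 10], [[0, 0, 0], [8, 0, -0.3], 10], [[0, 0, 0], [0, 0, 0], 10]]'

```text
time: 11.13
tool_pos: [0.5405, 0.0007, 0.1603]
tcp_rot: [3.029, -0.107, 0.76]
wrist_force: [-0.9, -0.1, -1.3]
width: 0.211
grip_force: 88.0
```

>>> step_arm --targets '[[[0, 0, 0], [15, 0, -0.5], 10], [[0, 0, 0], [15, 0, -0.5], 10], [[0, 0, 0], [15, 0, -0.5], 10], [[0, 0, 0], [15, 0, -0.5], 10], [[0, 0, 0], [0, 0, 0], 10]]'

```text
time: 11.55
tool_pos: [0.5945, -0.0031, 0.1919]
tcp_rot: [3.027, -0.107, 0.765]
wrist_force: [1.1, -0.3, -2.4]
width: 0.216
grip_force: 88.0
```

>>> step_arm --targets '[[[0, 0, 0], [15, 0, -0.5], 10], [[0, 0, 0], [20, 0, -3], 10], [[0, 0, 0], [20, 0, -10], 10], [[0, 0, 0], [10, 0, -25], 10], [[0, 0, 0], [0, 0, 0], 10]]'

```text
time: 11.97
tool_pos: [0.6329, -0.0057, 0.2593]
tcp_rot: [3.026, -0.107, 0.77]
wrist_force: [1.8, -0.6, -0.2]
width: 0.214
grip_force: 88.5
```

```bash
python3 - <<'E'
from h import *
np.set_printoptions(precision=4,suppress=True)
s=read_state();R=Rot.from_rotvec(s["tcp_rot"]);p=s["tool_pos"]+.054*R.as_matrix()[:,2];print(s["time"],p,s["wrist_force"],s["torque"],s["width"],s["grip_force"])
for c in ("side","top","wrist"):
    k=calibration(c);im=read_camera(c)
    if c=="side": cv2.imwrite("pics/s8.png",cv2.resize(im[100:330,150:400,::-1],None,fx=2.5,fy=2.5))
    for d in tip_of(c,"mandrel")[:1]: print(c,d["at"],d["score"],proj(c,[p],k))
r=R.as_matrix()
yb=np.deg2rad(34.8); Rt=down(yb); o=np.array([.5055,-.286,.136])
plan([((s["tool_pos"]+[-.03,-.03,.03]),R,1),(o+[0,0,.054+.05],Rt,14),(o+[0,0,.054],Rt,3)],10)
E
```

```text
11.9667 [ 0.6587 -0.0075  0.2118] [ 1.8366 -0.6235 -0.2432] [-0.0228  0.2505 -0.0122] 0.21446047164033216 88.50938719668193
side [159.4, 284.3] 0.59 [[158.0743 284.4366]]
top [144.6, 229.5] 0.67 [[137.9879 229.0441]]
wrist [262.6, 253.8] 0.86 [[256.1177 251.5327]]
TOO BIG [ -2.6  31.9 -44.7] [0.    0.013 0.   ]
[[[0.0,0.013,0.0],[-2.6,31.9,-44.7],10],[[0.012,-0.034,-0.047],[-6.7,18.3,0.4],10],[[0.012,-0.034,-0.048],[-7.5,18.0,0.4],10],[[0.012,-0.035,-0.047],[-8.4,17.6,0.4],10],[[0.012,-0.034,-0.048],[-9.1,17.2,0.6],10]]
[[[0.012,-0.034,-0.047],[-10.0,16.8,0.7],10],[[0.012,-0.034,-0.047],[-10.7,16.3,0.8],10],[[0.013,-0.034,-0.048],[-11.4,15.8,1.0],10],[[0.012,-0.034,-0.047],[-12.1,15.2,1.2],10],[[0.012,-0.035,-0.047],[-12.8,14.6,1.5],10]]
[[[0.012,-0.034,-0.048],[-13.4,14.1,1.7],10],[[0.012,-0.034,-0.047],[-14.0,13.4,2.1],10],[[0.012,-0.034,-0.048],[-14.6,12.8,2.4],10],[[0.012,-0.034,-0.047],[-15.0,12.1,2.7],10],[[0.012,-0.035,-0.047],[-15.5,11.4,3.1],10]]
[[[0.0,0.0,-0.0],[0.0,-0.0,16.7],10],[[0.0,0.0,-0.0],[0.0,-0.0,16.6],10],[[0.0,0.0,-0.0],[0.0,-0.0,16.7],10]]
```

View pics/s8.png

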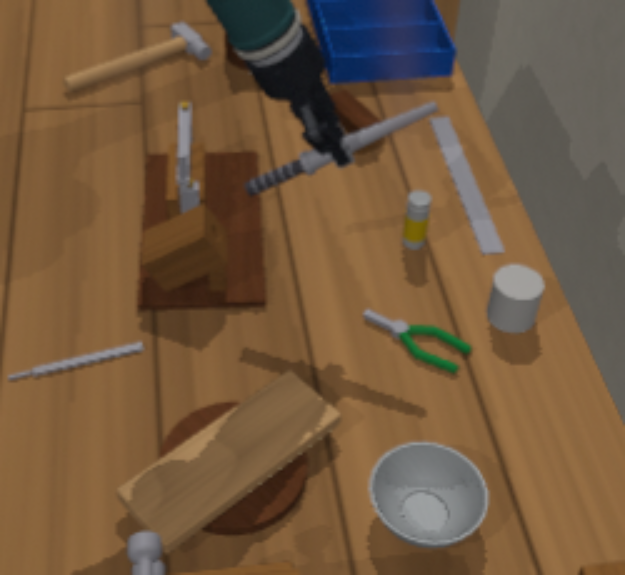

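The mandrel is free of the socket and held in the gripper, the keeper is shut, and nothing else has moved. I'll carry it to the board, turning it level and in line.

>>> step_arm --targets '[[[0, 0.013, 0], [-3, 25, -28], 10], [[0.012, -0.034, -0.047], [-6.5, 18.5, -1], 10], [[0.012, -0.034, -0.048], [-7.5, 18.5, -1], 10], [[0.012, -0.035, -0.047], [-8.5, 18, -1], 10], [[0.012, -0.034, -0.048], [-9, 17.5, -1], 10]]'

```text
time: 12.68
tool_pos: [0.581, -0.1028, 0.2666]
tcp_rot: [3.072, 0.202, 0.56]
wrist_force: [0.3, -0.2, -2.6]
width: 0.217
grip_force: 88.8
```

>>> step_arm --targets '[[[0.012, -0.034, -0.047], [-10, 17, 0], 10], [[0.012, -0.034, -0.047], [-10.5, 16.5, 0], 10], [[0.013, -0.034, -0.048], [-11.5, 16, 0.5], 10], [[0.012, -0.034, -0.047], [-12, 15.5, 0.5], 10], [[0.012, -0.035, -0.047], [-13, 15, 1], 10]]'

```text
time: 13.1
tool_pos: [0.5459, -0.1937, 0.252]
tcp_rot: [3.069, 0.576, 0.284]
wrist_force: [0.5, -0.1, -2.8]
width: 0.213
grip_force: 88.8
```

>>> step_arm --targets '[[[0.012, -0.034, -0.048], [-13.5, 14.5, 1], 10], [[0.012, -0.034, -0.047], [-14, 13.5, 1.5], 10], [[0.012, -0.034, -0.048], [-14.5, 13, 2], 10], [[0.012, -0.034, -0.047], [-15, 12.5, 2.5], 10], [[0.012, -0.035, -0.047], [-15.5, 11.5, 3], 10]]'

```text
time: 13.52
tool_pos: [0.5117, -0.2842, 0.2363]
tcp_rot: [2.997, 0.942, 0.002]
wrist_force: [0.2, 0.2, -2.1]
width: 0.214
grip_force: 88.8
```

>>> step_arm --targets '[[[0, 0, 0], [0, 0, 0], 10], [[0, 0, 0], [0, 0, 0], 10]]'

```text
time: 13.68
tool_pos: [0.5121, -0.2837, 0.2362]
tcp_rot: [-2.999, -0.936, -0.005]
wrist_force: [-0.6, 1.0, -2.8]
width: 0.215
grip_force: 88.9
```

```bash
python3 - <<'E'
from h import *
np.set_printoptions(precision=4,suppress=True)
s=read_state();R=Rot.from_rotvec(s["tcp_rot"]);p=s["tool_pos"]+.054*R.as_matrix()[:,2];print(s["time"],p,s["wrist_force"],s["torque"],s["width"],s["grip_force"])
yb=np.deg2rad(34.8); Rt=down(yb); o=np.array([.5055,-.286,.136])
plan([(o+[0,0,.054],Rt,4)],10)
E
```

```text
13.6833 [ 0.5122 -0.2836  0.1822] [-0.5858  1.0111 -2.8143] [ 0.044  -0.0044 -0.0103] 0.2151962239051192 88.91303107724525
[[[0.0,-0.001,-0.001],[-1.7,-0.5,11.5],10],[[0.0,-0.0,-0.0],[-1.7,-0.4,11.6],10],[[0.001,-0.001,-0.001],[-1.7,-0.5,11.5],10],[[-0.0,-0.001,-0.001],[-1.7,-0.5,11.6],10]]
```

>>> step_arm --targets '[[[0, 0, 0], [-1.7, -0.5, 11.5], 10], [[0, 0, 0], [-1.7, -0.5, 11.5], 10], [[0, -0.003, -0.003], [-1.7, -0.5, 11.5], 10], [[0, 0, 0], [-1.7, -0.5, 11.5], 10], [[0, 0, 0], [0, 0, 0], 10]]'

```text
time: 14.1
tool_pos: [0.5037, -0.2841, 0.1877]
tcp_rot: [-2.994, -0.943, 0.005]
wrist_force: [-0.2, 0.7, -3.6]
width: 0.214
grip_force: 88.9
```

```bash
python3 - <<'E'
from h import *
np.set_printoptions(precision=4,suppress=True)
s=read_state();R=Rot.from_rotvec(s["tcp_rot"]);M=R.as_matrix();p=s["tool_pos"]+.054*M[:,2];print(s["time"],p,M[:,0],s["wrist_force"])
for c in ("side","wrist","top"):
    k=calibration(c);im=read_camera(c)
    if c=="side": cv2.imwrite("pics/s9.png",cv2.resize(im[180:360,140:400,::-1],None,fx=3,fy=3))
    for d in tip_of(c,"mandrel")[:1]: print(c,d["at"],d["score"],"origin if at grasp:",proj(c,[p],k),"ends",proj(c,[p-.12*M[:,0],p+.12*M[:,0]],k).tolist())
    for r in cut_out(c,"mandrel")[:1]:
        ys,xs=np.nonzero(r["region"]);i=xs.argmin() if c!="wrist" else ys.argmin();j=xs.argmax() if c!="wrist" else ys.argmax();print(r["extent"],(ys[i],xs[i]),(ys[j],xs[j]))
    for d in tip_of(c,"board_top")[:1]: print("board",d["at"],d["score"],atz(c,d["at"],.036,k))
    for d in tip_of(c,"keeper_knob")[:1]: print("knob",d["at"],d["score"],atz(c,d["at"],.127,k))
E
```

```text
14.1 [ 0.5035 -0.284   0.1337] [ 0.8195  0.5731 -0.0024] [-0.2014  0.7342 -3.6014]
side [257.1, 239.3] 0.69 origin if at grasp: [[256.2882 239.7134]] ends [[283.59498027958307, 200.0333538521974], [232.11117079111773, 274.8844852711506]]
[200.2, 234.8, 277.2, 288.6] (np.int64(281), np.int64(199)) (np.int64(233), np.int64(276))
board [279.6, 240.3] 0.83 [ 0.503  -0.2838  0.036 ]
[230.6, 0.0, 282.6, 343.2] (np.int64(0), np.int64(240)) (np.int64(342), np.int64(251))
top [216.7, 357.3] 0.8 origin if at grasp: [[213.6756 356.2051]] ends [[257.7883853745443, 388.3556434968616], [170.02825674549985, 324.07030759912067]]
[326.5, 171.2, 389.2, 263.4] (np.int64(170), np.int64(325)) (np.int64(254), np.int64(391))
board [213.9, 345.6] 0.64 [ 0.5103 -0.2789  0.036 ]
knob [227.6, 185.2] 0.58 [0.4771 0.0946 0.127 ]
```

View pics/s9.png

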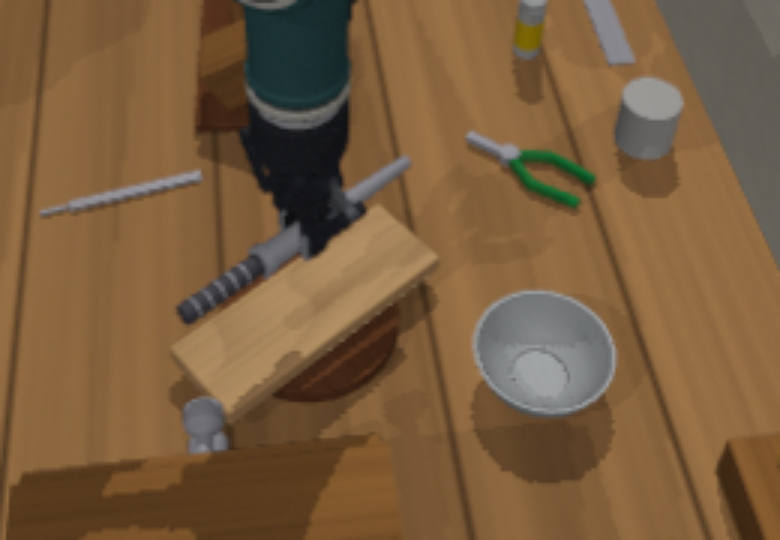

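The mandrel is level and parallel to the board's long edges. Its middle is 98 mm above the board's middle and within 3 mm of it in plan. Both ends are within about 3 px of the prediction for a level mandrel. I'll settle it and hand in.

>>> step_arm --targets '[[[0, 0, 0], [1.5, 1, -2], 10], [[0, 0, 0], [0, 0, 0], 10], [[0, 0, 0], [0, 0, 0], 10], [[0, 0, 0], [0, 0, 0], 10], [[0, 0, 0], [0, 0, 0], 10]]'

```text
time: 15.27
tool_pos: [0.5079, -0.2857, 0.1939]
tcp_rot: [2.994, 0.943, 0.002]
wrist_force: [0.3, 0.2, -2.8]
width: 0.212
grip_force: 88.9
```

```bash
python3 - <<'E'
from h import *
s=read_state(); print(s["time"],s["tool_pos"],np.abs(s["joint_vel"]).max(),s["width"],s["grip_force"]); print(finish_job())
E
```

```text
15.2667 [ 0.50787276 -0.2857125   0.19391529] 0.002227357335086818 0.2119344765129154 88.9048576974892
the job is handed in; nothing more can be done
None
```

I handed the job in at 15.3 s: the keeper bar is swung shut against its stop over the punches, and the gripper holds the ring mandrel level and in line with the board, about 10 cm above its middle. The judge's verdict wasn't shown.

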